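# Fetch the blue pigment jar from behind the bottles

### The arm

A 7-joint arm with a two-finger parallel gripper is mounted at the origin on the work surface. World frame = base frame: x ahead of the robot, y to its left, z up, the work surface at z = 0. Lengths are in m, angles in rad, forces in N, time in s.
With the tool pointing down it reaches from about 0.4 to 0.85 m from the base axis. Payload 10.4 kg.
Tool frame: the origin (TCP) lies on the front face of the gripper's body, between the roots of the fingers; the fingertips stand 73 mm ahead of it and the grasp point (between the pads) lies 54 mm ahead of it; z points along the fingers, y is the line along which they close (so a half turn about z gives the same grasp; the last joint's range is limited). The gripper opens to 85 mm and grips with 20 to 120 N. Pads are 22 mm wide; open, the fingers measure 114 mm over their backs; the gripper's body (76 mm by 85 mm) begins 54 mm behind the grasp point. The pads swing forward as they close: fully open they stand 13 mm farther back than shut.
Start: joints at [-1.292, 0.332, -0.065, 1.46, 0.022, 1.35, -0.088], TCP at [0.186, 0.597, 0.304] pointing down, gripper open.
Joint ranges: [-2.6, 2.6], [-0.5, 2.12], [-1.47, 1.34], [0.16, 2.42], [-1.27, 4.41], [0.06, 2.06], [-2.6, 2.6]. Speed limits (rad/s): [2.22, 2.22, 2.79, 2.79, 3.14, 3.14, 3.14].

### API

Orientations are given as a unit quaternion [x, y, z, w].
In Python, from workcell import manip gives the robot as it stands.
- The arm moves only by the shell command python3 -m jog 'ROWS' [FORCE]. ROWS is JSON, a list of rows, each an object with "grip": the gripper command: -1 is fully open, 1 is shut, values between are in proportion; "slide": the shift along the tool's x, y, z in cm, a list of three; "yaw": the turn about the tool's z in rad. A call has 1 to 8 rows; each row shifts and turns the commanded pose from where the row before left it, along the tool's axes as they then stand; what a row does not reach is not made up. A row lasts 1/10 s, in which the tool goes at most 50 mm and 8.59 degrees, less where a joint would pass 70% of its speed; a pose out of reach is approached as far as the arm can. A call with a gripper value outside its range is refused whole. The fingers move at their own pace and stop on an object; FORCE is the grip in N (left out, the last holds). Time passes only in rows, so rows that do not move let the fingers close. It gives the time, the measured TCP pose, the force, the opening and the grip force at its end, in the units of the state.
- manip.get_obs(): the state, without advancing time (a new reading comes with each control period).
- manip.camera(name): name is "scene" or "top"; returns the picture (420x560x3 uint8, blue, green, red); there is no depth.
- manip.calibration(name): a dict with "vfov" (degrees; the focal length in pixels is half the picture's height over the tangent of half this angle, whatever the lens; pixels are square), "cx", "cy" (the principal point, pixels), "camera_from_world" (4x4, takes a point from world to camera coordinates). Camera axes: x right, y down, z forward; pixel columns grow to the right and rows downward; lengths in m; the calibration is good to about 2 mm. A picture is of the moment at which its call begins. calibration takes no time and is no camera call.
- manip.hand_in(): hands the job in; it is judged then, once.
Trained networks look in the newest picture that a camera, given by its name, has taken for a name from the list of things; names that differ only in an ending like _2 or _b are one class to them, and where a whole thing is asked for, a point or a joint stands for the part that bears it (a point fixed in the world has none). Each returns a list of dicts, best first, with "conf" (0 to 1); they miss things now and then, are a little off and sometimes report something else, mostly with a low value. They report only what shows in the picture. A call takes as long as a camera call.
- manip.masks_of(thing, camera): "region" (420x560 bool, what is visible of it) and "centre" ([column, row] in pixels, amid what is visible of it).
The state is a dict: "clock": time; "joint_pos": joint angles; "joint_velocities": joint speeds; "tau": joint torques, N m; "position": TCP position; "ee_rot": TCP orientation; "ft_force": force on the tool from outside, world axes, zero at the start; "torque": the same for the moment, N m; "grip_width": opening from 0.0 (shut) to 1.0 (fully open); "grasp_force": force on a finger pad.
Only numpy, scipy, OpenCV 4.12 (cv2) and the standard library are available. Lean on these libraries where they do the work, as an engineer would, in place of code of your own. Each camera call takes 0.05 s, during which the arm holds its last target. There are 200 camera calls.

### The job

First clear the three tall pigment bottles off the wooden rack onto the cork mat, all three standing on it at once, leaving the short blue jar behind them where it is; then fetch the blue jar and stand it wholly on the round blue-rimmed coaster. Only then put the bottles back on the rack, each standing wholly on the square tile of its own cap colour (they may have been mixed up before). Do not tip over any bottle or the jar on the way.

Things in the scene. Friction and masses are not known exactly. Their poses are not given: they have to be found in the camera images.
- bottle_red: tall loose white bottle with red cap and red band, 0.1 to 0.2 kg, 130 mm tall: body 44 mm diameter up to 88 mm, sloping shoulder to 100 mm, cap 30 mm diameter from 100 to 130 mm. Origin: centre of its underside; z up its axis; round, so yaw means nothing. Starts on one of the three tiles of the rack, not always that of its colour.
- bottle_yellow: tall loose white bottle with yellow cap and yellow band, 0.1 to 0.2 kg, 130 mm tall: body 44 mm diameter up to 88 mm, sloping shoulder to 100 mm, cap 30 mm diameter from 100 to 130 mm. Origin: centre of its underside; z up its axis; round, so yaw means nothing. Starts on one of the three tiles of the rack, not always that of its colour.
- bottle_green: tall loose white bottle with green cap and green band, 0.1 to 0.2 kg, 130 mm tall: body 44 mm diameter up to 88 mm, sloping shoulder to 100 mm, cap 30 mm diameter from 100 to 130 mm. Origin: centre of its underside; z up its axis; round, so yaw means nothing. Starts on one of the three tiles of the rack, not always that of its colour.
- jar: short loose round blue jar with a blue lid, about 0.16 kg: 46 mm diameter, 52 mm tall overall, its lid (38 to 52 mm) 48 mm diameter. Origin: centre of its underside; z up. At the start it stands on the rack's wooden base, behind the bottles.
- tile_red: flat square red tile, 62 x 62 mm, 4 mm thick, fixed on the rack's base; origin: centre of its underside, its top 4 mm above. Its sides run along the rack's x and y. A bottle stands on it at the start, so only a red border shows.
- tile_yellow: flat square yellow tile, 62 x 62 mm, 4 mm thick, fixed on the rack's base; origin: centre of its underside, its top 4 mm above. Its sides run along the rack's x and y. A bottle stands on it at the start, so only a yellow border shows.
- tile_green: flat square green tile, 62 x 62 mm, 4 mm thick, fixed on the rack's base; origin: centre of its underside, its top 4 mm above. Its sides run along the rack's x and y. A bottle stands on it at the start, so only a green border shows.
- rack: fixed wooden rack: base 12 mm thick, x -45 to 120, y +-115 mm; back board 55 mm high (above the table) at x 110 to 120. Origin on the table under the middle tile; x to the back board, y along it, z up. Tile centres (0, 0), (30, 75), (30, -75), jar about (62, 0) mm. Bystanders on it: orange lids 12 mm high near (-22, +-80), pots 30 mm high near (86, +-90) mm.
- mat: flat brown cork mat fixed on the table, the side area: 260 mm along its x, 140 mm along its y, 6 mm thick; origin: centre of its underside, its top 6 mm above.
- coaster: round coaster fixed on the table, white with a blue rim, 78 mm diameter, 6 mm thick; origin: centre of its underside, its top 6 mm above.

How it is judged:
By the outcome, as a careful person would: the job done as asked, in the order asked, and still so for the second after the job is handed in, with the robot touching nothing.
It also fails if it takes over 144 s, if anything falls off the work surface, if the arm or the gripper's body presses on something with over 40 N, if the wrist force passes 120 N, or if a joint passes its speed limit or range.

## Working session

There is one attempt and no reset: what is moved stays moved. The work goes in short steps, Python scripts to look and compute and a shell command to move; the robot and the scene stay as the last step left them, time stands still between calls to the robot, and variables do not carry over. Pictures are saved under pics/ and viewed, at most 14 in all, crops included, and the job is handed in when it is done.

```bash
mkdir -p pics; cat > h.py <<'E'
import numpy as np, cv2
from workcell import manip
from scipy.spatial.transform import Rotation as R
def ray(cam,px):
    c=manip.calibration(cam); T=np.array(c["camera_from_world"]); f=210/np.tan(np.radians(c["vfov"])/2)
    d=T[:3,:3].T@np.array([(px[0]-c["cx"])/f,(px[1]-c["cy"])/f,1]); o=-T[:3,:3].T@T[:3,3]
    return o,d
def atz(cam,px,z):
    o,d=ray(cam,px); return o+d*(z-o[2])/d[2]
def proj(cam,p):
    c=manip.calibration(cam); T=np.array(c["camera_from_world"]); f=210/np.tan(np.radians(c["vfov"])/2)
    q=T[:3,:3]@np.array(p)+T[:3,3]; return np.array([c["cx"]+f*q[0]/q[2],c["cy"]+f*q[1]/q[2]])
E
python3 - <<'E'
from h import *
o=manip.get_obs(); print(o)
for cam in("scene","top"):
    print(manip.calibration(cam))
    cv2.imwrite(f"pics/{cam}0.png",manip.camera(cam))
    for t in "bottle_red bottle_yellow bottle_green jar tile_red tile_yellow tile_green rack mat coaster".split():
        for m in manip.masks_of(t,cam)[:2]:
            print(cam,t,round(m["conf"],2),np.round(m["centre"]),m["region"].sum(),np.round(atz(cam,m["centre"],.006),3))
E
```

```text
{'clock': 0.0, 'joint_pos': array([-1.29160597,  0.33286089, -0.06471262,  1.46095842,  0.02156562,
        1.34989824, -0.08851592]), 'joint_velocities': array([ 0.00055176,  0.00125829, -0.00136819, -0.00067609,  0.0004466 ,
       -0.00108506, -0.00031569]), 'tau': array([-1.26514351e-03, -6.25450659e+01,  4.81068750e-02, -3.91600907e+01,
        1.60705845e-02,  9.95074224e-03,  2.42900433e-05]), 'position': array([0.18567096, 0.59649069, 0.30311457]), 'ee_rot': array([ 1.50318317e-01,  9.88637391e-01, -7.09535519e-04, -9.28101059e-05]), 'ft_force': array([-0.85827713,  0.03144129, -0.2367032 ]), 'torque': array([-0.00610359, -0.01081425,  0.03600076]), 'grasp_force': 0.0, 'grip_width': 0.9998788129071954}
{'vfov': 45.23890398830088, 'cx': 286.44536142984225, 'cy': 218.91528790544862, 'camera_from_world': array([[ 0.29192054,  0.9561635 , -0.02310344, -0.14619666],
       [ 0.58341323, -0.19715572, -0.78788237, -0.29758169],
       [-0.75789933,  0.21652019, -0.61539224,  1.65680054],
       [ 0.        ,  0.        ,  0.        ,  1.        ]])}
scene bottle_red 0.65 [300. 192.]
[... 845 characters left out ...]
05 , -0.98583009,  0.95065723],
       [ 0.        ,  0.        ,  0.        ,  1.        ]])}
top bottle_red 0.85 [264. 222.] 478 [0.546 0.029 0.006]
top bottle_yellow 0.75 [303. 205.] 581 [ 0.584 -0.053  0.006]
top jar 0.9 [265. 195.] 544 [0.606 0.029 0.006]
top tile_red 0.6 [236. 219.] 384 [0.553 0.09  0.006]
top tile_red 0.38 [263. 193.] 481 [0.609 0.032 0.006]
top tile_yellow 0.59 [293. 224.] 336 [ 0.544 -0.033  0.006]
top tile_yellow 0.51 [417. 236.] 8272 [ 0.524 -0.293  0.006]
top tile_green 0.83 [273. 233.] 363 [0.524 0.011 0.006]
top rack 0.6 [278. 191.] 4930 [0.615 0.001 0.006]
top mat 0.91 [418. 238.] 8261 [ 0.518 -0.296  0.006]
top coaster 0.8 [135. 245.] 1125 [0.493 0.301 0.006]
```

```bash
python3 - <<'E'
import cv2
a=cv2.imread("pics/scene0.png");b=cv2.imread("pics/top0.png")
cv2.imwrite("pics/s1.png",cv2.resize(a[110:310,120:440],None,fx=2.5,fy=2.5,interpolation=cv2.INTER_CUBIC)[:600])
cv2.imwrite("pics/t1.png",cv2.resize(b[120:320,180:500],None,fx=2.5,fy=2.5,interpolation=cv2.INTER_CUBIC)[:600])
E
```

```text
(no output)
```

View pics/s1.png

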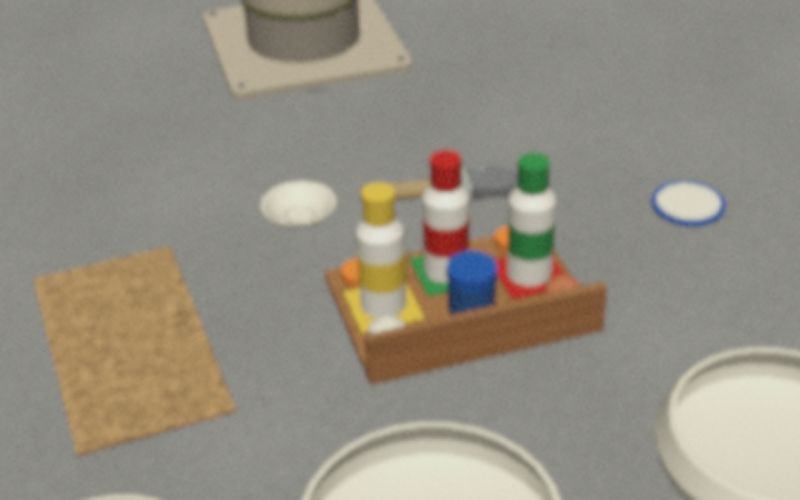

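View pics/t1.png

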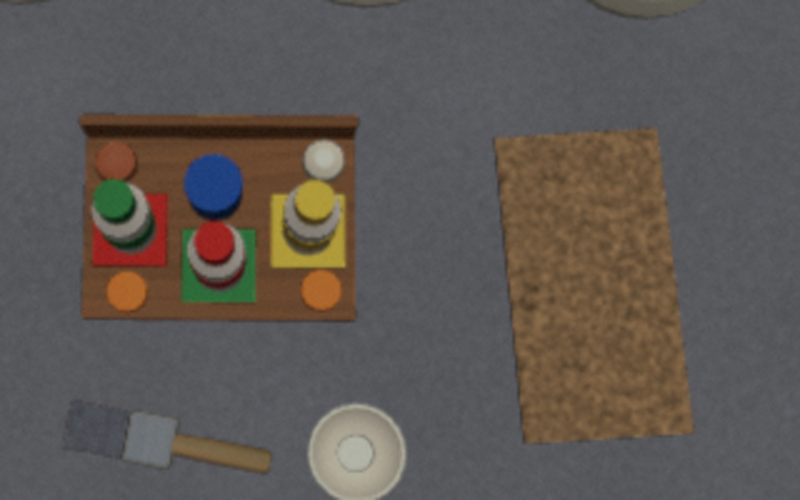

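Both pictures agree: from left to right (in the top view), the red tile holds the green bottle at crop (130,230), the green middle tile holds red (219,265), and the yellow tile holds yellow (308,231). The jar is at (213,184) and the mat is to the right, long side along world x.

```bash
cat >> h.py <<'E'
def tool(dst,yawto=None):
    """shift in tool axes (cm) from the current TCP to dst, and yaw needed so tool y lies along world angle yawto"""
    o=manip.get_obs(); r=R.from_quat(o["ee_rot"]).as_matrix()
    s=r.T@(np.array(dst)-o["position"])*100
    return np.round(s,2)
E
python3 - <<'E'
from h import *
b=cv2.imread("pics/top0.png")
P=lambda u,v,z:np.round(atz("top",(180+u/2.5,120+v/2.5),z),4)
print("tile r,g,y",P(130,230.5,.016),P(219,265,.016),P(308,231,.016))
print("base front",P(82,318,.012),P(355,318,.012))
print("caps g r y",P(115,200,.146),P(214,242,.146),P(316,200,.146)); print("jar",P(213,184,.064))
m=[P(495,138,.006),P(657,129,.006),P(692,432,.006),P(525,443,.006)]; print("mat",m,np.mean(m,0))
hsv=cv2.cvtColor(b,cv2.COLOR_BGR2HSV)
manip.camera("top"); mm=manip.masks_of("coaster","top")[0]; (c,ax,an)=cv2.fitEllipse(np.argwhere(cv2.Canny(mm["region"].astype(np.uint8)*255,50,100)>0)[:,::-1].astype(np.float32)); print("coaster",atz("top",c,.006),ax)
print(R.from_quat(manip.get_obs()["ee_rot"]).as_matrix().round(3))
# scene checks
for n,p in dict(redcap=P(214,242,.146),greencap=P(115,200,.146),yelcap=P(316,200,.146),jar=P(213,184,.064)).items(): print(n,((proj("scene",p)-[120,110])*2.5).round())
E
```

```text
tile r,g,y [0.5652 0.0971 0.016 ] [0.5371 0.0215 0.016 ] [ 0.5673 -0.0528  0.016 ]
base front [0.491  0.1352 0.012 ] [ 0.495  -0.0928  0.012 ]
caps g r y [0.5655 0.0948 0.146 ] [0.5353 0.021  0.146 ] [ 0.5679 -0.0535  0.146 ]
jar [0.5962 0.0261 0.064 ]
mat [array([ 0.6529, -0.2129,  0.006 ]), array([ 0.663 , -0.3518,  0.006 ]), array([ 0.4064, -0.3709,  0.006 ]), array([ 0.3949, -0.2335,  0.006 ])] [ 0.5293   -0.292275  0.006   ]
coaster [ 0.58180529 -0.05399171  0.006     ] (22.523508071899414, 30.924997329711914)
[[-0.955  0.297 -0.   ]
 [ 0.297  0.955  0.   ]
 [ 0.     0.    -1.   ]]
redcap [445. 159.]
greencap [532. 162.]
yelcap [377. 193.]
jar [471. 267.]
```

```bash
python3 -m jog '[{"grip":-0.4,"slide":[0,0,0],"yaw":-0.1},{"grip":-0.4,"slide":[0,0,0],"yaw":-0.1},{"grip":-0.4,"slide":[0,0,0],"yaw":-0.102},{"grip":-0.4,"slide":[-2.5,-3.3,0],"yaw":0},{"grip":-0.4,"slide":[-2.5,-3.3,0],"yaw":0},{"grip":-0.4,"slide":[-2.5,-3.3,0],"yaw":0},{"grip":-0.4,"slide":[-2.5,-3.3,0],"yaw":0},{"grip":-0.4,"slide":[-2.5,-3.3,0],"yaw":0}]' 40
python3 -m jog '[{"grip":-0.4,"slide":[-2.5,-3.3,0],"yaw":0},{"grip":-0.4,"slide":[-2.5,-3.3,0],"yaw":0},{"grip":-0.4,"slide":[-2.5,-3.3,0],"yaw":0},{"grip":-0.4,"slide":[-2.5,-3.3,0],"yaw":0},{"grip":-0.4,"slide":[-2.5,-3.3,0],"yaw":0},{"grip":-0.4,"slide":[-2.5,-3.3,0],"yaw":0},{"grip":-0.4,"slide":[-2.5,-3.3,0],"yaw":0},{"grip":-0.4,"slide":[0,0,0],"yaw":0}]'
python3 - <<'E'
from h import *
o=manip.get_obs(); print(o["position"],R.from_quat(o["ee_rot"]).as_matrix().round(3),tool([.565,.096,.304]))
E
```

```text
clock: 2.0
position: [0.3116, 0.4303, 0.3041]
ee_rot: [-0.0, 1.0, 0.0, 0.0]
ft_force: [1.1, 0.7, -0.0]
grip_width: 0.703
grasp_force: 0.0
clock: 2.8
position: [0.4888, 0.1952, 0.3042]
ee_rot: [0.004, 1.0, -0.001, 0.001]
ft_force: [-0.9, 0.7, -1.0]
grip_width: 0.704
grasp_force: 0.0
[0.48878394 0.19522228 0.3041957 ] [[-1.     0.008  0.002]
 [ 0.008  1.    -0.001]
 [-0.002 -0.001 -1.   ]] [-7.7  -9.86  0.05]
```

```bash
python3 -m jog '[{"grip":-0.4,"slide":[-2.5,-3.3,0],"yaw":0},{"grip":-0.4,"slide":[-2.5,-3.3,0],"yaw":0},{"grip":-0.4,"slide":[-2.7,-3.3,0],"yaw":0},{"grip":-0.4,"slide":[0,0,0],"yaw":0},{"grip":-0.4,"slide":[0,0,0],"yaw":0}]'
python3 - <<'E'
from h import *
print(tool([.5655,.096,.19]))
cv2.imwrite("pics/t2.png",manip.camera("scene"))
cv2.imwrite("pics/t2.png",cv2.resize(cv2.imread("pics/t2.png")[100:260,220:440],None,fx=3,fy=3))
E
```

```text
clock: 3.3
position: [0.5631, 0.1014, 0.3037]
ee_rot: [0.001, 1.0, -0.0, -0.0]
ft_force: [-0.4, 1.2, 0.1]
grip_width: 0.701
grasp_force: 0.0
[-0.25 -0.53 11.37]
```

View pics/t2.png

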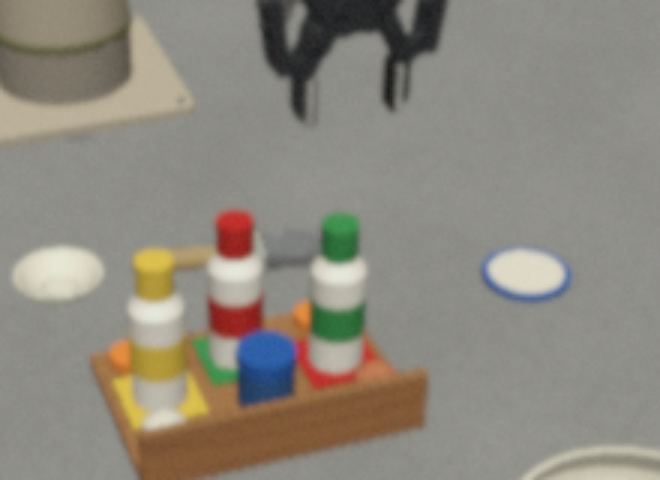

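The gripper (fingers at columns 303 and 395) hangs over the green cap (341,235), with the coaster at (527,273). Next I descend and grip.

```bash
python3 -m jog '[{"grip":-0.4,"slide":[-0.25,-0.55,3],"yaw":0},{"grip":-0.4,"slide":[0,0,3],"yaw":0},{"grip":-0.4,"slide":[0,0,3],"yaw":0},{"grip":-0.4,"slide":[0,0,2.3],"yaw":0},{"grip":0.6,"slide":[0,0,0],"yaw":0},{"grip":0.6,"slide":[0,0,0],"yaw":0},{"grip":0.6,"slide":[0,0,0],"yaw":0},{"grip":0.6,"slide":[0,0,0],"yaw":0}]' 40
python3 - <<'E'
from h import *
print("coaster",atz("scene",(395.7,191),.006),atz("top",(135,245),.006))
o=manip.get_obs();print(o["ft_force"],o["torque"])
E
```

```text
clock: 4.15
position: [0.5658, 0.0968, 0.1922]
ee_rot: [-0.0, 1.0, 0.0, 0.001]
ft_force: [0.4, -1.3, -1.9]
grip_width: 0.326
grasp_force: 39.4
coaster [0.49425492 0.30706941 0.006     ] [0.49331481 0.3005477  0.006     ]
[ 0.42725967 -1.27081339 -1.89027995] [-0.04366382  0.0017711  -0.00365476]
```

```bash
python3 -m jog '[{"grip":0.6,"slide":[0,0,-2],"yaw":0},{"grip":0.6,"slide":[0,0,-4],"yaw":0},{"grip":0.6,"slide":[0,0,-4],"yaw":0},{"grip":0.6,"slide":[0,0,-4],"yaw":0},{"grip":0.6,"slide":[0,0,-2],"yaw":0},{"grip":0.6,"slide":[-0.3,-2,0],"yaw":0},{"grip":0.6,"slide":[-0.5,-3.5,0],"yaw":0},{"grip":0.6,"slide":[-0.5,-4,0],"yaw":0}]'
python3 -m jog '[{"grip":0.6,"slide":[-0.5,-4,0],"yaw":0},{"grip":0.6,"slide":[-0.5,-4,0],"yaw":0},{"grip":0.6,"slide":[-0.5,-4,0],"yaw":0},{"grip":0.6,"slide":[-0.5,-4,0],"yaw":0},{"grip":0.6,"slide":[-0.5,-4,0],"yaw":0},{"grip":0.6,"slide":[-0.5,-4,0],"yaw":0},{"grip":0.6,"slide":[-0.5,-3,0],"yaw":0},{"grip":0.6,"slide":[0,-1.7,0],"yaw":0}]'
python3 -m jog '[{"grip":0.6,"slide":[0,0,0],"yaw":0},{"grip":0.6,"slide":[0,0,0],"yaw":0}]'
python3 -c "
from h import *
print(tool([.615,-.285,.183]))"
```

```text
clock: 4.95
position: [0.5785, 0.0015, 0.3519]
ee_rot: [-0.001, 1.0, 0.0, 0.001]
ft_force: [1.6, -0.0, -1.3]
grip_width: 0.326
grasp_force: 39.9
clock: 5.75
position: [0.613, -0.2884, 0.3512]
ee_rot: [0.001, 1.0, -0.001, 0.0]
ft_force: [-0.6, 0.2, -2.0]
grip_width: 0.321
grasp_force: 39.8
clock: 5.95
position: [0.6136, -0.2847, 0.3511]
ee_rot: [-0.0, 1.0, 0.0, 0.0]
ft_force: [0.2, 1.0, -1.6]
grip_width: 0.323
grasp_force: 39.9
[-0.13 -0.05 16.81]
```

```bash
python3 -m jog '[{"grip":0.6,"slide":[0,0,3],"yaw":0},{"grip":0.6,"slide":[0,0,4],"yaw":0},{"grip":0.6,"slide":[0,0,4],"yaw":0},{"grip":0.6,"slide":[0,0,3],"yaw":0},{"grip":0.6,"slide":[0,0,1.5],"yaw":0},{"grip":0.6,"slide":[0,0,0.8],"yaw":0},{"grip":0.6,"slide":[0,0,0.4],"yaw":0},{"grip":0.6,"slide":[0,0,0],"yaw":0}]'
python3 -m jog '[{"grip":0.6,"slide":[0,0,0.1],"yaw":0},{"grip":0.6,"slide":[0,0,0],"yaw":0}]'
```

```text
clock: 6.75
position: [0.614, -0.2855, 0.1849]
ee_rot: [-0.0, 1.0, -0.0, 0.001]
ft_force: [0.1, 0.1, -1.5]
grip_width: 0.324
grasp_force: 39.9
clock: 6.95
position: [0.6138, -0.2858, 0.1839]
ee_rot: [-0.0, 1.0, -0.0, 0.001]
ft_force: [-1.3, 0.1, -2.1]
grip_width: 0.323
grasp_force: 39.9
```

```bash
python3 -m jog '[{"grip":0.6,"slide":[0,0,0.1],"yaw":0},{"grip":0.6,"slide":[0,0,0],"yaw":0},{"grip":-0.4,"slide":[0,0,0],"yaw":0},{"grip":-0.4,"slide":[0,0,0],"yaw":0},{"grip":-0.4,"slide":[0,0,0],"yaw":0},{"grip":-0.4,"slide":[0,0,0],"yaw":0},{"grip":-0.4,"slide":[0,0,-3],"yaw":0},{"grip":-0.4,"slide":[0,0,-4],"yaw":0}]'
python3 -m jog '[{"grip":-0.4,"slide":[0,0,-4],"yaw":0},{"grip":-0.4,"slide":[0.8,3.5,0],"yaw":0},{"grip":-0.4,"slide":[1,4,0],"yaw":0},{"grip":-0.4,"slide":[1,4,0],"yaw":0},{"grip":-0.4,"slide":[1,4,0],"yaw":0},{"grip":-0.4,"slide":[1,4,0],"yaw":0},{"grip":-0.4,"slide":[1,4,0],"yaw":0},{"grip":-0.4,"slide":[1,4,0],"yaw":0}]'
python3 -m jog '[{"grip":-0.4,"slide":[1,3.2,0],"yaw":0},{"grip":-0.4,"slide":[0,0,0],"yaw":0},{"grip":-0.4,"slide":[0,0,0],"yaw":0}]'
python3 -c "
from h import *
print(tool([.536,.021,.191]))
cv2.imwrite('pics/t3.png',cv2.resize(manip.camera('scene')[100:300,100:420],None,fx=2.4,fy=2.4))"
```

```text
clock: 7.75
position: [0.6126, -0.2851, 0.2506]
ee_rot: [-0.0, 1.0, 0.001, -0.002]
ft_force: [0.3, 0.3, 1.1]
grip_width: 0.701
grasp_force: 0.0
clock: 8.55
position: [0.5447, -0.0092, 0.2922]
ee_rot: [-0.0, 1.0, 0.0, 0.0]
ft_force: [0.9, 0.4, 0.0]
grip_width: 0.704
grasp_force: 0.0
clock: 8.85
position: [0.5353, 0.0218, 0.2921]
ee_rot: [-0.001, 1.0, 0.0, 0.0]
ft_force: [-0.3, 0.5, 0.3]
grip_width: 0.699
grasp_force: 0.0
[-0.07 -0.08 10.11]
```

View pics/t3.png

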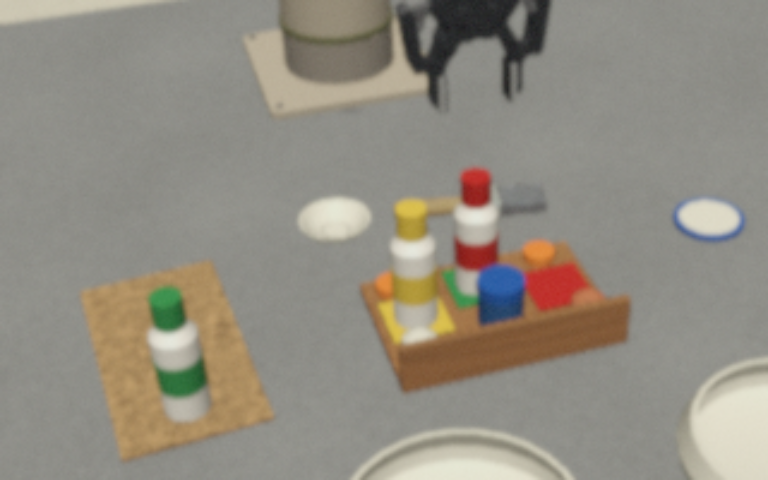

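The green bottle stands on the far part of the mat (base near 185,410), and the gripper is over the red cap (476,187).

```bash
python3 -m jog '[{"grip":-0.4,"slide":[0,0,4],"yaw":0},{"grip":-0.4,"slide":[0,0,4],"yaw":0},{"grip":-0.4,"slide":[0,0,2],"yaw":0},{"grip":-0.4,"slide":[0,0,0],"yaw":0},{"grip":0.6,"slide":[0,0,0],"yaw":0},{"grip":0.6,"slide":[0,0,0],"yaw":0},{"grip":0.6,"slide":[0,0,0],"yaw":0},{"grip":0.6,"slide":[0,0,0],"yaw":0}]'
python3 -m jog '[{"grip":0.6,"slide":[0,0,-2],"yaw":0},{"grip":0.6,"slide":[0,0,-4],"yaw":0},{"grip":0.6,"slide":[0,0,-4],"yaw":0},{"grip":0.6,"slide":[0,0,-4],"yaw":0},{"grip":0.6,"slide":[0,0,-2],"yaw":0},{"grip":0.6,"slide":[0,-2,0],"yaw":0},{"grip":0.6,"slide":[0,-3.5,0],"yaw":0},{"grip":0.6,"slide":[0,-4,0],"yaw":0}]'
python3 -m jog '[{"grip":0.6,"slide":[0,-4,0],"yaw":0},{"grip":0.6,"slide":[0,-4,0],"yaw":0},{"grip":0.6,"slide":[0,-4,0],"yaw":0},{"grip":0.6,"slide":[0,-4,0],"yaw":0},{"grip":0.6,"slide":[0.3,-3.5,0],"yaw":0},{"grip":0.6,"slide":[0.3,-2.3,0],"yaw":0},{"grip":0.6,"slide":[0,0,0],"yaw":0},{"grip":0.6,"slide":[0,0,0],"yaw":0}]'
python3 -c "
from h import *
print(tool([.53,-.292,.183]))"
```

```text
clock: 9.7
position: [0.5364, 0.021, 0.1937]
ee_rot: [0.0, 1.0, 0.0, 0.002]
ft_force: [-0.6, -0.8, 7.5]
grip_width: 0.322
grasp_force: 39.7
clock: 10.5
position: [0.5354, -0.0737, 0.3526]
ee_rot: [-0.001, 1.0, 0.0, 0.001]
ft_force: [-0.1, -0.5, -1.0]
grip_width: 0.323
grasp_force: 39.9
clock: 11.3
position: [0.5294, -0.2917, 0.3521]
ee_rot: [0.0, 1.0, 0.0, 0.0]
ft_force: [0.0, 0.5, -2.5]
grip_width: 0.327
grasp_force: 39.9
[-0.06 -0.03 16.91]
```

```bash
python3 -m jog '[{"grip":0.6,"slide":[0,0,3],"yaw":0},{"grip":0.6,"slide":[0,0,4],"yaw":0},{"grip":0.6,"slide":[0,0,4],"yaw":0},{"grip":0.6,"slide":[0,0,3],"yaw":0},{"grip":0.6,"slide":[0,0,1.5],"yaw":0},{"grip":0.6,"slide":[0,0,0.8],"yaw":0},{"grip":0.6,"slide":[0,0,0.5],"yaw":0},{"grip":0.6,"slide":[0,0,0],"yaw":0}]'
python3 -m jog '[{"grip":0.6,"slide":[0,0,0],"yaw":0},{"grip":-0.4,"slide":[0,0,0],"yaw":0},{"grip":-0.4,"slide":[0,0,0],"yaw":0},{"grip":-0.4,"slide":[0,0,0],"yaw":0},{"grip":-0.4,"slide":[0,0,0],"yaw":0},{"grip":-0.4,"slide":[0,0,-3],"yaw":0},{"grip":-0.4,"slide":[0,0,-4],"yaw":0},{"grip":-0.4,"slide":[0,0,-4],"yaw":0}]'
python3 -m jog '[{"grip":-0.4,"slide":[-0.5,3.4,0],"yaw":0},{"grip":-0.4,"slide":[-0.5,4,0],"yaw":0},{"grip":-0.4,"slide":[-0.6,4,0],"yaw":0},{"grip":-0.4,"slide":[-0.7,4,0],"yaw":0},{"grip":-0.4,"slide":[-0.7,4,0],"yaw":0},{"grip":-0.4,"slide":[-0.8,4.5,0],"yaw":0},{"grip":-0.4,"slide":[0,0,0],"yaw":0},{"grip":-0.4,"slide":[0,0,0],"yaw":0}]'
python3 -c "
from h import *
print(tool([.568,-.053,.192]))"
```

```text
clock: 12.1
position: [0.53, -0.2916, 0.1846]
ee_rot: [-0.0, 1.0, -0.0, 0.001]
ft_force: [0.3, 0.1, -1.8]
grip_width: 0.322
grasp_force: 40.0
clock: 12.9
position: [0.5291, -0.2916, 0.295]
ee_rot: [0.0, 1.0, 0.0, -0.0]
ft_force: [0.7, -0.3, 0.1]
grip_width: 0.704
grasp_force: 0.0
clock: 13.7
position: [0.5675, -0.0516, 0.2938]
ee_rot: [-0.001, 1.0, -0.0, -0.0]
ft_force: [-0.4, -0.2, 0.4]
grip_width: 0.7
grasp_force: 0.0
[-0.05 -0.14 10.18]
```

```bash
python3 -m jog '[{"grip":-0.4,"slide":[0,-0.1,4],"yaw":0},{"grip":-0.4,"slide":[0,0,4],"yaw":0},{"grip":-0.4,"slide":[0,0,2],"yaw":0},{"grip":-0.4,"slide":[0,0,0],"yaw":0},{"grip":0.6,"slide":[0,0,0],"yaw":0},{"grip":0.6,"slide":[0,0,0],"yaw":0},{"grip":0.6,"slide":[0,0,0],"yaw":0},{"grip":0.6,"slide":[0,0,0],"yaw":0}]'
python3 -m jog '[{"grip":0.6,"slide":[0,0,-2],"yaw":0},{"grip":0.6,"slide":[0,0,-4],"yaw":0},{"grip":0.6,"slide":[0,0,-4],"yaw":0},{"grip":0.6,"slide":[0,0,-4],"yaw":0},{"grip":0.6,"slide":[0,0,-2],"yaw":0},{"grip":0.6,"slide":[1,-2,0],"yaw":0},{"grip":0.6,"slide":[1.6,-3.2,0],"yaw":0},{"grip":0.6,"slide":[1.9,-3.8,0],"yaw":0}]'
python3 -m jog '[{"grip":0.6,"slide":[1.9,-3.8,0],"yaw":0},{"grip":0.6,"slide":[1.9,-3.8,0],"yaw":0},{"grip":0.6,"slide":[1.9,-3.8,0],"yaw":0},{"grip":0.6,"slide":[1.4,-2.8,0],"yaw":0},{"grip":0.6,"slide":[0.7,-1.4,0],"yaw":0},{"grip":0.6,"slide":[0,0,0],"yaw":0},{"grip":0.6,"slide":[0,0,0],"yaw":0}]'
python3 -c "
from h import *
print(tool([.445,-.299,.185]))"
```

```text
clock: 14.5
position: [0.5684, -0.054, 0.1958]
ee_rot: [-0.0, 1.0, 0.0, 0.002]
ft_force: [-0.8, -0.7, 7.2]
grip_width: 0.326
grasp_force: 39.7
clock: 15.3
position: [0.5222, -0.1436, 0.3544]
ee_rot: [-0.001, 1.0, 0.0, 0.0]
ft_force: [-0.0, -0.7, -1.0]
grip_width: 0.324
grasp_force: 39.9
clock: 16.0
position: [0.4447, -0.2993, 0.3542]
ee_rot: [-0.0, 1.0, 0.0, 0.0]
ft_force: [0.3, 0.4, -0.7]
grip_width: 0.325
grasp_force: 39.9
[-0.02  0.02 16.92]
```

```bash
python3 -m jog '[{"grip":0.6,"slide":[0,0,3],"yaw":0},{"grip":0.6,"slide":[0,0,4],"yaw":0},{"grip":0.6,"slide":[0,0,4],"yaw":0},{"grip":0.6,"slide":[0,0,3],"yaw":0},{"grip":0.6,"slide":[0,0,1.5],"yaw":0},{"grip":0.6,"slide":[0,0,0.8],"yaw":0},{"grip":0.6,"slide":[0,0,0.5],"yaw":0},{"grip":0.6,"slide":[0,0,0],"yaw":0}]'
python3 -m jog '[{"grip":0.6,"slide":[0,0,0],"yaw":0},{"grip":-0.4,"slide":[0,0,0],"yaw":0},{"grip":-0.4,"slide":[0,0,0],"yaw":0},{"grip":-0.4,"slide":[0,0,0],"yaw":0},{"grip":-0.4,"slide":[0,0,0],"yaw":0},{"grip":-0.4,"slide":[0,0,-3],"yaw":0},{"grip":-0.4,"slide":[0,0,-4],"yaw":0},{"grip":-0.4,"slide":[0,0,-4],"yaw":0}]'
python3 -m jog '[{"grip":-1,"slide":[-0.9,2,0],"yaw":0},{"grip":-1,"slide":[-1.9,4,0],"yaw":0},{"grip":-1,"slide":[-1.9,4,0],"yaw":0},{"grip":-1,"slide":[-1.9,4,0],"yaw":0},{"grip":-1,"slide":[-1.9,4,0],"yaw":0},{"grip":-1,"slide":[-1.9,4,0],"yaw":0},{"grip":-1,"slide":[-1.9,4,0],"yaw":0},{"grip":-1,"slide":[-1.9,4,0],"yaw":0}]'
python3 -m jog '[{"grip":-1,"slide":[-0.9,2.5,0],"yaw":0},{"grip":-1,"slide":[0,0,0],"yaw":0},{"grip":-1,"slide":[0,0,0],"yaw":0}]'
python3 -c "
from h import *
print(tool([.5965,.0255,.11]))
cv2.imwrite('pics/t4.png',cv2.resize(manip.camera('scene')[100:300,100:420],None,fx=2.4,fy=2.4))"
```

```text
clock: 16.8
position: [0.4451, -0.2997, 0.1865]
ee_rot: [-0.0, 1.0, -0.0, 0.001]
ft_force: [-0.1, 0.2, -1.6]
grip_width: 0.325
grasp_force: 40.0
clock: 17.6
position: [0.444, -0.2996, 0.297]
ee_rot: [0.0, 1.0, 0.0, -0.0]
ft_force: [0.9, 0.1, 0.2]
grip_width: 0.702
grasp_force: 0.0
clock: 18.4
position: [0.5869, 0.0021, 0.296]
ee_rot: [-0.0, 1.0, 0.0, 0.0]
ft_force: [0.9, -0.2, 1.0]
grip_width: 1.002
grasp_force: 0.0
clock: 18.7
position: [0.5954, 0.0255, 0.2956]
ee_rot: [-0.001, 1.0, -0.0, -0.0]
ft_force: [-0.4, -0.7, -0.3]
grip_width: 0.996
grasp_force: 0.0
[-1.200e-01  1.000e-02  1.856e+01]
```

View pics/t4.png

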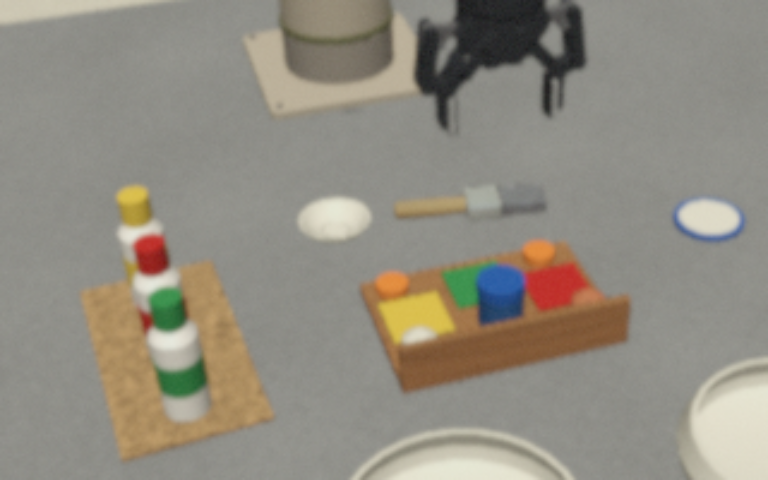

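All three bottles stand upright on the mat; the jar (500,293) is free with the gripper above it.

```bash
python3 -m jog '[{"grip":-1,"slide":[-0.1,0,4],"yaw":0},{"grip":-1,"slide":[0,0,4],"yaw":0},{"grip":-1,"slide":[0,0,4],"yaw":0},{"grip":-1,"slide":[0,0,4],"yaw":0},{"grip":-1,"slide":[0,0,2.9],"yaw":0},{"grip":-1,"slide":[0,0,0],"yaw":0},{"grip":0.2,"slide":[0,0,0],"yaw":0},{"grip":0.2,"slide":[0,0,0],"yaw":0}]'
python3 -m jog '[{"grip":0.2,"slide":[0,0,0],"yaw":0},{"grip":0.2,"slide":[0,0,0],"yaw":0},{"grip":0.2,"slide":[0,0,0],"yaw":0}]'
python3 - <<'E'
from h import *
for cam,(u,v) in dict(top=(135,245),scene=(393,189)).items():
    b=cv2.imread(f"pics/{cam}0.png"); h=cv2.cvtColor(b,cv2.COLOR_BGR2HSV)
    m=((h[...,0]>95)&(h[...,0]<130)&(h[...,1]>110)).astype(np.uint8); k=np.zeros_like(m); k[v-30:v+30,u-30:u+30]=1
    pts=np.argwhere(m*k)[:,::-1].astype(np.float32); e=cv2.fitEllipse(cv2.convexHull(pts)); print(cam,len(pts),e,atz(cam,e[0],.006))
E
```

```text
clock: 19.55
position: [0.5975, 0.0248, 0.1092]
ee_rot: [0.0, 1.0, 0.0, 0.002]
ft_force: [-0.0, 0.8, -0.3]
grip_width: 0.692
grasp_force: 0.0
clock: 19.85
position: [0.5975, 0.0251, 0.1093]
ee_rot: [0.0, 1.0, 0.0, 0.002]
ft_force: [-2.0, -0.5, 8.0]
grip_width: 0.535
grasp_force: 39.9
top 245 ((132.45761108398438, 244.2596893310547), (35.742713928222656, 37.39190673828125), 54.88711929321289) [0.49478508 0.30603396 0.006     ]
scene 14 ((393.59967041015625, 188.01693725585938), (21.14492416381836, 31.647388458251953), 108.63983917236328) [0.47978678 0.3081131  0.006     ]
```

```bash
python3 -m jog '[{"grip":0.2,"slide":[0,0,-2],"yaw":0},{"grip":0.2,"slide":[0,0,-4],"yaw":0},{"grip":0.2,"slide":[0,0,-4],"yaw":0},{"grip":0.2,"slide":[0.9,2,0],"yaw":0},{"grip":0.2,"slide":[1.3,3.5,0],"yaw":0},{"grip":0.2,"slide":[1.4,4,0],"yaw":0},{"grip":0.2,"slide":[1.4,4,0],"yaw":0},{"grip":0.2,"slide":[1.4,4,0],"yaw":0}]'
python3 -m jog '[{"grip":0.2,"slide":[1.4,4,0],"yaw":0},{"grip":0.2,"slide":[1.4,4,0],"yaw":0},{"grip":0.2,"slide":[1.2,2.6,0],"yaw":0},{"grip":0.2,"slide":[0,0,0],"yaw":0},{"grip":0.2,"slide":[0,0,0],"yaw":0}]'
python3 -c "
from h import *
print(tool([.4945,.306,.105]))"
```

```text
clock: 20.65
position: [0.5318, 0.2018, 0.2082]
ee_rot: [0.0, 1.0, 0.001, 0.001]
ft_force: [0.5, 0.5, -1.7]
grip_width: 0.537
grasp_force: 41.5
clock: 21.15
position: [0.4923, 0.3067, 0.2077]
ee_rot: [-0.001, 1.0, 0.0, 0.0]
ft_force: [0.9, -1.2, -1.7]
grip_width: 0.533
grasp_force: 41.5
[-0.22 -0.07 10.27]
```

```bash
python3 -m jog '[{"grip":0.2,"slide":[-0.2,0,3],"yaw":0},{"grip":0.2,"slide":[0,0,4],"yaw":0},{"grip":0.2,"slide":[0,0,2],"yaw":0},{"grip":0.2,"slide":[0,0,0.8],"yaw":0},{"grip":0.2,"slide":[0,0,0.5],"yaw":0},{"grip":0.2,"slide":[0,0,0],"yaw":0},{"grip":0.2,"slide":[0,0,0],"yaw":0},{"grip":-0.6,"slide":[0,0,0],"yaw":0}]'
python3 -m jog '[{"grip":-1,"slide":[0,0,0],"yaw":0},{"grip":-1,"slide":[0,0,0],"yaw":0},{"grip":-1,"slide":[0,0,0],"yaw":0},{"grip":-1,"slide":[0,0,0],"yaw":0},{"grip":-1,"slide":[0,0,-4],"yaw":0},{"grip":-1,"slide":[0,0,-4],"yaw":0},{"grip":-1,"slide":[0,0,-4],"yaw":0},{"grip":-1,"slide":[0,0,-4],"yaw":0}]'
python3 -m jog '[{"grip":-1,"slide":[0,0,-4],"yaw":0},{"grip":-0.4,"slide":[0,-4,0],"yaw":0},{"grip":-0.4,"slide":[0,-4,0],"yaw":0},{"grip":-0.4,"slide":[0,-4,0],"yaw":0},{"grip":-0.4,"slide":[0,-4,0],"yaw":0},{"grip":-0.4,"slide":[0,-4,0],"yaw":0}]'
python3 - <<'E'
from h import *
im=manip.camera('top'); cv2.imwrite('pics/top5.png',im)
cv2.imwrite('pics/t5.png',cv2.resize(im[150:330,60:500],None,fx=1.8,fy=1.8))
print(manip.get_obs()["position"])
for t in ("jar","coaster"):
    for m in manip.masks_of(t,"top")[:2]: print(t,m["conf"],m["centre"],atz("top",m["centre"],.058 if t=="jar" else .006))
E
```

```text
clock: 21.95
position: [0.495, 0.3067, 0.1052]
ee_rot: [-0.0, 1.0, 0.001, 0.001]
ft_force: [-0.4, -0.9, -0.2]
grip_width: 0.689
grasp_force: 0.0
clock: 22.75
position: [0.4942, 0.3061, 0.2656]
ee_rot: [0.0, 1.0, 0.0, 0.0]
ft_force: [-0.1, 1.7, 0.7]
grip_width: 0.996
grasp_force: 0.0
clock: 23.35
position: [0.4941, 0.1047, 0.304]
ee_rot: [-0.0, 1.0, 0.0, 0.0]
ft_force: [0.4, 0.6, -0.1]
grip_width: 0.702
grasp_force: 0.0
[0.49460024 0.09722482 0.30432022]
```

View pics/t5.png

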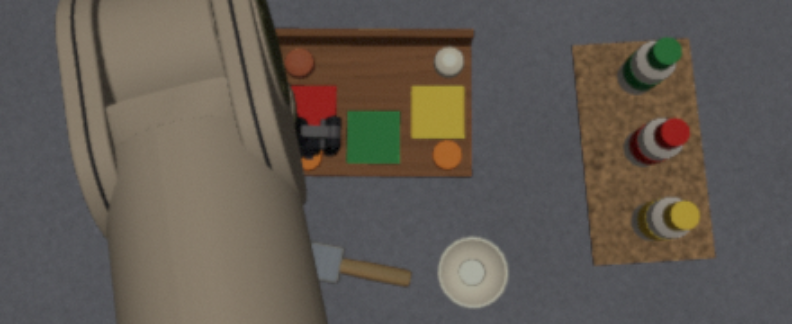

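The tiles are now bare and the bottles stand on the mat (caps at 666,53; 673,133; 685,215); the arm hides the jar, so I check it after moving away.

```bash
python3 -m jog '[{"grip":-0.4,"slide":[0.5,-4,0],"yaw":0},{"grip":-0.4,"slide":[0.5,-4,0],"yaw":0},{"grip":-0.4,"slide":[0.5,-4,0],"yaw":0},{"grip":-0.4,"slide":[0.5,-4,0],"yaw":0},{"grip":-0.4,"slide":[0.5,-4,0],"yaw":0},{"grip":-0.4,"slide":[0.5,-4,0],"yaw":0},{"grip":-0.4,"slide":[0.5,-4,0],"yaw":0},{"grip":-0.4,"slide":[0.5,-4,0],"yaw":0}]'
python3 -m jog '[{"grip":-0.4,"slide":[0.5,-4,0],"yaw":0},{"grip":-0.4,"slide":[0.4,-3.7,0],"yaw":0},{"grip":-0.4,"slide":[0,0,0],"yaw":0},{"grip":-0.4,"slide":[0,0,0],"yaw":0}]'
python3 - <<'E'
from h import *
im=manip.camera('top')
cv2.imwrite('pics/t6.png',cv2.resize(im[130:310,80:340],None,fx=3,fy=3))
h=cv2.cvtColor(im,cv2.COLOR_BGR2HSV)
def fit(lo,hi,box,z,n):
    u0,v0,u1,v1=box; m=((h[...,0]>=lo)&(h[...,0]<=hi)&(h[...,1]>130))[v0:v1,u0:u1].astype(np.uint8)
    k,l,s,c=cv2.connectedComponentsWithStats(m); i=1+np.argmax(s[1:,4]); r=cv2.minAreaRect(np.argwhere(l==i)[:,::-1].astype(np.float32))
    p=np.array(r[0])+[u0,v0]; print(n,s[i,4],np.round(r[1],1),r[2],atz("top",p,z).round(4))
fit(40,85,(240,195,300,250),.016,"green"); fit(20,35,(280,190,325,235),.016,"yellow"); fit(0,8,(205,190,252,235),.016,"red"); fit(100,130,(105,205,165,275),.05,"jar+coaster")
print(tool([.445,-.2995,.1855]))
E
```

```text
clock: 24.3
position: [0.4546, -0.2142, 0.3041]
ee_rot: [-0.001, 1.0, 0.0, 0.0]
ft_force: [1.0, -0.3, -1.1]
grip_width: 0.699
grasp_force: 0.0
clock: 24.7
position: [0.4458, -0.2905, 0.3036]
ee_rot: [0.0, 1.0, -0.0, -0.0]
ft_force: [-0.4, 0.5, -0.6]
grip_width: 0.695
grasp_force: 0.0
green 767 [27. 28.] 90.0 [0.5382 0.0228 0.016 ]
yellow 899 [29. 30.] 90.0 [ 0.5692 -0.0523  0.016 ]
red 899 [29. 30.] 90.0 [0.5667 0.0972 0.016 ]
jar+coaster 686 [35.1 36.9] 69.44395446777344 [0.4901 0.2923 0.05  ]
[ 0.11 -1.   11.81]
```

View pics/t6.png

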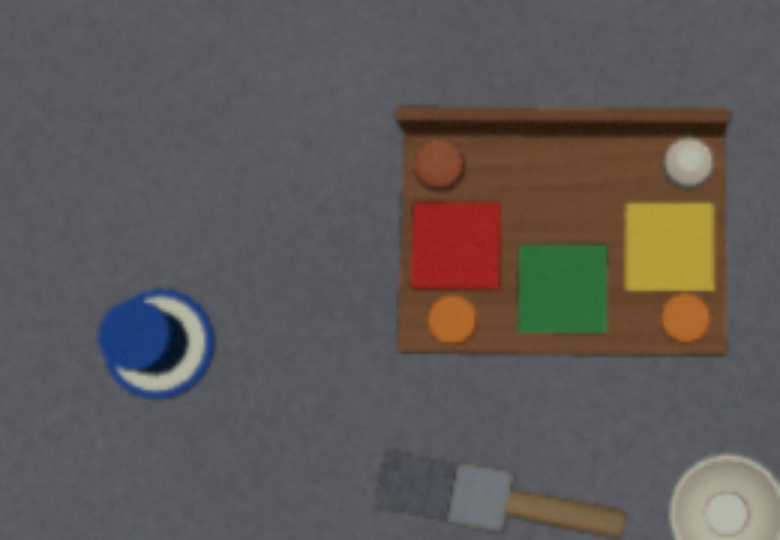

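The tiles lie square (red 456,246; green 563,288; yellow 669,246), and the jar lid at (135,336) leans outward by perspective over the coaster at (159,344). I verify that numerically and pick yellow.

```bash
python3 -c "
from h import *
print('jar',atz('top',(125.3,242),.058),'coaster',atz('top',(133,244.7),.006))"
python3 -m jog '[{"grip":-0.4,"slide":[0.1,-1,3],"yaw":0},{"grip":-0.4,"slide":[0,0,4],"yaw":0},{"grip":-0.4,"slide":[0,0,3],"yaw":0},{"grip":-0.4,"slide":[0,0,1.7],"yaw":0},{"grip":-0.4,"slide":[0,0,0],"yaw":0},{"grip":0.6,"slide":[0,0,0],"yaw":0},{"grip":0.6,"slide":[0,0,0],"yaw":0},{"grip":0.6,"slide":[0,0,0],"yaw":0}]'
python3 -m jog '[{"grip":0.6,"slide":[0,0,0],"yaw":0},{"grip":0.6,"slide":[0,0,-2],"yaw":0},{"grip":0.6,"slide":[0,0,-4],"yaw":0},{"grip":0.6,"slide":[0,0,-4],"yaw":0},{"grip":0.6,"slide":[0,0,-4],"yaw":0},{"grip":0.6,"slide":[0,0,-2],"yaw":0}]'
```

```text
jar [0.49377256 0.30448298 0.058     ] coaster [0.49387423 0.30482226 0.006     ]
clock: 25.55
position: [0.4454, -0.3005, 0.1883]
ee_rot: [-0.0, 1.0, 0.0, 0.001]
ft_force: [-1.0, 2.5, 5.8]
grip_width: 0.323
grasp_force: 39.1
clock: 26.15
position: [0.4447, -0.3014, 0.3507]
ee_rot: [0.0, 1.0, -0.0, 0.002]
ft_force: [0.4, 0.2, -1.5]
grip_width: 0.323
grasp_force: 39.9
```

```bash
python3 -m jog '[{"grip":0.6,"slide":[-1,2,0],"yaw":0},{"grip":0.6,"slide":[-1.6,3.2,0],"yaw":0},{"grip":0.6,"slide":[-1.9,3.8,0],"yaw":0},{"grip":0.6,"slide":[-1.9,3.8,0],"yaw":0},{"grip":0.6,"slide":[-1.9,3.8,0],"yaw":0},{"grip":0.6,"slide":[-1.9,3.8,0],"yaw":0},{"grip":0.6,"slide":[-1.4,2.9,0],"yaw":0},{"grip":0.6,"slide":[-0.7,1.5,0],"yaw":0}]'
python3 -m jog '[{"grip":0.6,"slide":[0,0,0],"yaw":0},{"grip":0.6,"slide":[0,0,0],"yaw":0}]'
python3 -c "
from h import *
print(tool([.568,-.0525,.199]))"
```

```text
clock: 26.95
position: [0.5683, -0.0492, 0.3469]
ee_rot: [-0.002, 1.0, 0.0, 0.0]
ft_force: [-0.7, -0.0, -1.5]
grip_width: 0.323
grasp_force: 39.9
clock: 27.15
position: [0.567, -0.0541, 0.3471]
ee_rot: [0.001, 1.0, -0.0, 0.0]
ft_force: [-0.3, -1.4, -0.8]
grip_width: 0.32
grasp_force: 39.9
[-0.1   0.17 14.81]
```

```bash
python3 -m jog '[{"grip":0.6,"slide":[-0.1,0.15,3],"yaw":0},{"grip":0.6,"slide":[0,0,4],"yaw":0},{"grip":0.6,"slide":[0,0,4],"yaw":0},{"grip":0.6,"slide":[0,0,2],"yaw":0},{"grip":0.6,"slide":[0,0,1],"yaw":0},{"grip":0.6,"slide":[0,0,0.7],"yaw":0},{"grip":0.6,"slide":[0,0,0.1],"yaw":0},{"grip":0.6,"slide":[0,0,0],"yaw":0}]'
python3 -m jog '[{"grip":0.6,"slide":[0,0,0],"yaw":0},{"grip":-0.4,"slide":[0,0,0],"yaw":0},{"grip":-0.4,"slide":[0,0,0],"yaw":0},{"grip":-0.4,"slide":[0,0,0],"yaw":0},{"grip":-0.4,"slide":[0,0,0],"yaw":0},{"grip":-0.4,"slide":[0,0,-3],"yaw":0},{"grip":-0.4,"slide":[0,0,-4],"yaw":0},{"grip":-0.4,"slide":[0,0,-4],"yaw":0}]'
python3 -m jog '[{"grip":-0.4,"slide":[0.6,-3.9,0],"yaw":0},{"grip":-0.4,"slide":[0.6,-4,0],"yaw":0},{"grip":-0.4,"slide":[0.6,-4,0],"yaw":0},{"grip":-0.4,"slide":[0.7,-4,0],"yaw":0},{"grip":-0.4,"slide":[0.7,-4,0],"yaw":0},{"grip":-0.4,"slide":[0.6,-4,0],"yaw":0},{"grip":-0.4,"slide":[0,0,0],"yaw":0},{"grip":-0.4,"slide":[0,0,0],"yaw":0}]'
python3 - <<'E'
from h import *
print(tool([.53,-.2915,.1855]))
cv2.imwrite('pics/t7.png',cv2.resize(manip.camera('scene')[100:300,100:420],None,fx=2.4,fy=2.4))
E
```

```text
clock: 27.95
position: [0.5688, -0.0516, 0.1999]
ee_rot: [0.0, 1.0, 0.0, 0.001]
ft_force: [-0.2, 0.2, -0.9]
grip_width: 0.325
grasp_force: 39.9
clock: 28.75
position: [0.568, -0.0513, 0.3101]
ee_rot: [0.0, 1.0, -0.0, -0.0]
ft_force: [1.2, -0.5, 0.0]
grip_width: 0.7
grasp_force: 0.0
clock: 29.55
position: [0.5299, -0.2913, 0.3088]
ee_rot: [0.001, 1.0, -0.0, -0.0]
ft_force: [0.9, 1.0, 0.2]
grip_width: 0.706
grasp_force: 0.0
[-1.000e-02 -2.000e-02  1.233e+01]
```

View pics/t7.png

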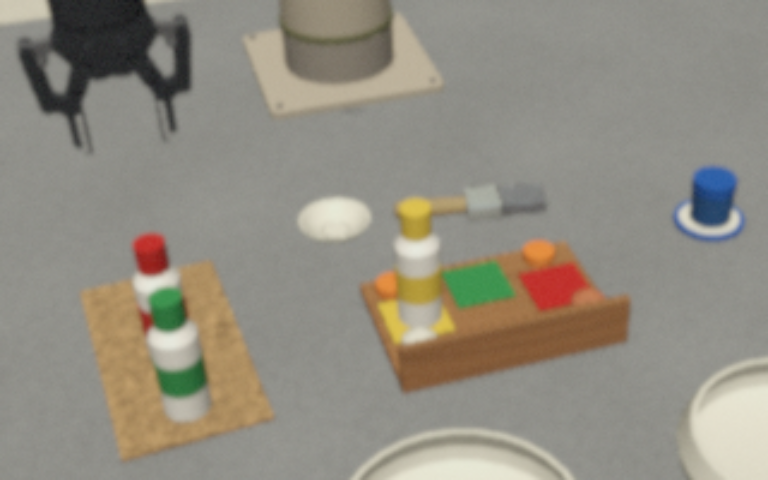

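Yellow stands on its tile (418,315) and the jar stands on the coaster (712,205). Next is red.

```bash
python3 -m jog '[{"grip":-0.4,"slide":[0,0,4],"yaw":0},{"grip":-0.4,"slide":[0,0,4],"yaw":0},{"grip":-0.4,"slide":[0,0,3],"yaw":0},{"grip":-0.4,"slide":[0,0,1.2],"yaw":0},{"grip":-0.4,"slide":[0,0,0],"yaw":0},{"grip":0.6,"slide":[0,0,0],"yaw":0},{"grip":0.6,"slide":[0,0,0],"yaw":0},{"grip":0.6,"slide":[0,0,0],"yaw":0}]'
python3 -m jog '[{"grip":0.6,"slide":[0,0,0],"yaw":0},{"grip":0.6,"slide":[0,0,-2],"yaw":0},{"grip":0.6,"slide":[0,0,-4],"yaw":0},{"grip":0.6,"slide":[0,0,-4],"yaw":0},{"grip":0.6,"slide":[0,0,-4],"yaw":0},{"grip":0.6,"slide":[0,0,-2.5],"yaw":0},{"grip":0.6,"slide":[-0.1,2,0],"yaw":0},{"grip":0.6,"slide":[-0.3,3.4,0],"yaw":0}]'
python3 -m jog '[{"grip":0.6,"slide":[-0.4,4,0],"yaw":0},{"grip":0.6,"slide":[-0.4,4,0],"yaw":0},{"grip":0.6,"slide":[-0.4,4,0],"yaw":0},{"grip":0.6,"slide":[-0.4,4,0],"yaw":0},{"grip":0.6,"slide":[-0.4,4,0],"yaw":0},{"grip":0.6,"slide":[-0.4,4,0],"yaw":0},{"grip":0.6,"slide":[-0.4,4,0],"yaw":0},{"grip":0.6,"slide":[-0.4,3.4,0],"yaw":0}]'
python3 -m jog '[{"grip":0.6,"slide":[-0.3,2,0],"yaw":0},{"grip":0.6,"slide":[0,0,0],"yaw":0},{"grip":0.6,"slide":[0,0,0],"yaw":0}]'
python3 -c "
from h import *
print(tool([.566,.097,.199]))"
```

```text
clock: 30.4
position: [0.5313, -0.2907, 0.1888]
ee_rot: [-0.0, 1.0, -0.0, 0.002]
ft_force: [-0.9, -0.9, 6.9]
grip_width: 0.319
grasp_force: 39.5
clock: 31.2
position: [0.5335, -0.2382, 0.3533]
ee_rot: [0.002, 1.0, -0.001, 0.001]
ft_force: [1.1, 0.9, -2.0]
grip_width: 0.322
grasp_force: 40.1
clock: 32.0
position: [0.5661, 0.0801, 0.3524]
ee_rot: [-0.001, 1.0, 0.001, 0.0]
ft_force: [0.2, 0.1, -1.2]
grip_width: 0.322
grasp_force: 40.1
clock: 32.3
position: [0.5695, 0.0968, 0.352]
ee_rot: [0.0, 1.0, -0.0, 0.0]
ft_force: [-0.2, -0.9, -1.5]
grip_width: 0.323
grasp_force: 40.1
[ 0.35  0.03 15.3 ]
```

```bash
python3 -m jog '[{"grip":0.6,"slide":[0.3,0,3],"yaw":0},{"grip":0.6,"slide":[0,0,4],"yaw":0},{"grip":0.6,"slide":[0,0,4],"yaw":0},{"grip":0.6,"slide":[0,0,2.4],"yaw":0},{"grip":0.6,"slide":[0,0,1],"yaw":0},{"grip":0.6,"slide":[0,0,0.7],"yaw":0},{"grip":0.6,"slide":[0,0,0.1],"yaw":0},{"grip":0.6,"slide":[0,0,0],"yaw":0}]'
python3 -m jog '[{"grip":0.6,"slide":[0,0,0],"yaw":0},{"grip":-0.4,"slide":[0,0,0],"yaw":0},{"grip":-0.4,"slide":[0,0,0],"yaw":0},{"grip":-0.4,"slide":[0,0,0],"yaw":0},{"grip":-0.4,"slide":[0,0,0],"yaw":0},{"grip":-0.4,"slide":[0,0,-3],"yaw":0},{"grip":-0.4,"slide":[0,0,-4],"yaw":0},{"grip":-0.4,"slide":[0,0,-4],"yaw":0}]'
python3 -m jog '[{"grip":-0.4,"slide":[-0.4,-3.3,0],"yaw":0},{"grip":-0.4,"slide":[-0.4,-4,0],"yaw":0},{"grip":-0.4,"slide":[-0.5,-4,0],"yaw":0},{"grip":-0.4,"slide":[-0.5,-4,0],"yaw":0},{"grip":-0.4,"slide":[-0.5,-4,0],"yaw":0},{"grip":-0.4,"slide":[-0.5,-4,0],"yaw":0},{"grip":-0.4,"slide":[-0.5,-4,0],"yaw":0},{"grip":-0.4,"slide":[-0.5,-4,0],"yaw":0}]'
python3 -m jog '[{"grip":-0.4,"slide":[-0.5,-4,0],"yaw":0},{"grip":-0.4,"slide":[-0.5,-3,0],"yaw":0},{"grip":-0.4,"slide":[0,0,0],"yaw":0},{"grip":-0.4,"slide":[0,0,0],"yaw":0}]'
python3 - <<'E'
from h import *
print(tool([.614,-.2857,.1855]))
E
```

```text
clock: 33.1
position: [0.567, 0.0976, 0.2011]
ee_rot: [0.0, 1.0, 0.0, 0.001]
ft_force: [-0.2, 0.2, -2.3]
grip_width: 0.323
grasp_force: 40.1
clock: 33.9
position: [0.566, 0.0977, 0.3111]
ee_rot: [0.0, 1.0, -0.0, -0.0]
ft_force: [-0.2, 0.6, 0.2]
grip_width: 0.694
grasp_force: 0.0
clock: 34.7
position: [0.6045, -0.2166, 0.3099]
ee_rot: [-0.0, 1.0, 0.0, 0.0]
ft_force: [0.7, -0.1, 0.2]
grip_width: 0.7
grasp_force: 0.0
clock: 35.1
position: [0.6142, -0.2858, 0.3095]
ee_rot: [0.001, 1.0, 0.0, -0.0]
ft_force: [0.0, 0.8, 0.6]
grip_width: 0.702
grasp_force: 0.0
[2.00e-02 1.00e-02 1.24e+01]
```

```bash
python3 -m jog '[{"grip":-0.4,"slide":[0,0,4],"yaw":0},{"grip":-0.4,"slide":[0,0,4],"yaw":0},{"grip":-0.4,"slide":[0,0,3],"yaw":0},{"grip":-0.4,"slide":[0,0,1.3],"yaw":0},{"grip":-0.4,"slide":[0,0,0],"yaw":0},{"grip":0.6,"slide":[0,0,0],"yaw":0},{"grip":0.6,"slide":[0,0,0],"yaw":0},{"grip":0.6,"slide":[0,0,0],"yaw":0}]'
python3 -m jog '[{"grip":0.6,"slide":[0,0,0],"yaw":0},{"grip":0.6,"slide":[0,0,-2],"yaw":0},{"grip":0.6,"slide":[0,0,-4],"yaw":0},{"grip":0.6,"slide":[0,0,-4],"yaw":0},{"grip":0.6,"slide":[0,0,-4],"yaw":0},{"grip":0.6,"slide":[0,0,-3],"yaw":0},{"grip":0.6,"slide":[0.5,2,0],"yaw":0},{"grip":0.6,"slide":[0.8,3.4,0],"yaw":0}]'
python3 -m jog '[{"grip":0.6,"slide":[1,4,0],"yaw":0},{"grip":0.6,"slide":[1,4,0],"yaw":0},{"grip":0.6,"slide":[1,4,0],"yaw":0},{"grip":0.6,"slide":[1,4,0],"yaw":0},{"grip":0.6,"slide":[1,4,0],"yaw":0},{"grip":0.6,"slide":[0.9,3.4,0],"yaw":0},{"grip":0.6,"slide":[0.5,2,0],"yaw":0},{"grip":0.6,"slide":[0,0,0],"yaw":0}]'
python3 -m jog '[{"grip":0.6,"slide":[0,0,0],"yaw":0}]'
python3 -c "
from h import *
print(tool([.5375,.022,.199]))"
```

```text
clock: 35.9
position: [0.6153, -0.2856, 0.1891]
ee_rot: [-0.0, 1.0, -0.001, 0.002]
ft_force: [0.5, -0.7, 7.0]
grip_width: 0.324
grasp_force: 39.5
clock: 36.7
position: [0.6007, -0.2333, 0.3583]
ee_rot: [0.002, 1.0, -0.001, 0.001]
ft_force: [0.5, 0.6, -3.2]
grip_width: 0.324
grasp_force: 40.1
clock: 37.5
position: [0.5368, 0.0264, 0.3573]
ee_rot: [-0.003, 1.0, 0.001, 0.0]
ft_force: [0.1, 0.9, -2.1]
grip_width: 0.323
grasp_force: 40.1
clock: 37.6
position: [0.5373, 0.0225, 0.3573]
ee_rot: [-0.0, 1.0, 0.0, 0.0]
ft_force: [-0.2, -0.5, -1.5]
grip_width: 0.323
grasp_force: 40.1
[-1.000e-02 -6.000e-02  1.583e+01]
```

```bash
python3 -m jog '[{"grip":0.6,"slide":[0,0,3],"yaw":0},{"grip":0.6,"slide":[0,0,4],"yaw":0},{"grip":0.6,"slide":[0,0,4],"yaw":0},{"grip":0.6,"slide":[0,0,3],"yaw":0},{"grip":0.6,"slide":[0,0,1],"yaw":0},{"grip":0.6,"slide":[0,0,0.6],"yaw":0},{"grip":0.6,"slide":[0,0,0.2],"yaw":0},{"grip":0.6,"slide":[0,0,0],"yaw":0}]'
python3 -m jog '[{"grip":0.6,"slide":[0,0,0],"yaw":0},{"grip":-0.4,"slide":[0,0,0],"yaw":0},{"grip":-0.4,"slide":[0,0,0],"yaw":0},{"grip":-0.4,"slide":[0,0,0],"yaw":0},{"grip":-0.4,"slide":[0,0,0],"yaw":0},{"grip":-0.4,"slide":[0,0,-3],"yaw":0},{"grip":-0.4,"slide":[0,0,-4],"yaw":0},{"grip":-0.4,"slide":[0,0,-4],"yaw":0}]'
python3 -m jog '[{"grip":-0.4,"slide":[0,-4,0],"yaw":0},{"grip":-0.4,"slide":[0,-4,0],"yaw":0},{"grip":-0.4,"slide":[0,-4,0],"yaw":0},{"grip":-0.4,"slide":[0,-4,0],"yaw":0},{"grip":-0.4,"slide":[0,-4,0],"yaw":0},{"grip":-0.4,"slide":[0,-4,0],"yaw":0},{"grip":-0.4,"slide":[0,-4,0],"yaw":0},{"grip":-0.4,"slide":[0,0,0],"yaw":0}]'
python3 - <<'E'
from h import *
a=cv2.resize(manip.camera('scene')[130:290,220:420],None,fx=2.4,fy=2.4); b=cv2.resize(manip.camera('top')[150:290,100:340],None,fx=1.7,fy=1.7)
c=np.zeros((400,800,3),np.uint8); c[:a.shape[0],:a.shape[1]][:,:400]=a[:400,:400]; c[:b.shape[0],400:400+min(400,b.shape[1])]=b[:,:400]
cv2.imwrite('pics/t8.png',c)
E
```

```text
clock: 38.4
position: [0.5381, 0.0226, 0.2001]
ee_rot: [0.0, 1.0, 0.0, 0.001]
ft_force: [0.0, 0.4, -1.4]
grip_width: 0.32
grasp_force: 40.0
clock: 39.2
position: [0.537, 0.0227, 0.3101]
ee_rot: [0.0, 1.0, -0.0, -0.0]
ft_force: [1.0, 0.7, 0.7]
grip_width: 0.7
grasp_force: 0.0
clock: 40.0
position: [0.5354, -0.2633, 0.3091]
ee_rot: [0.004, 1.0, -0.002, -0.0]
ft_force: [-0.4, 0.2, -0.1]
grip_width: 0.697
grasp_force: 0.0
```

View pics/t8.png

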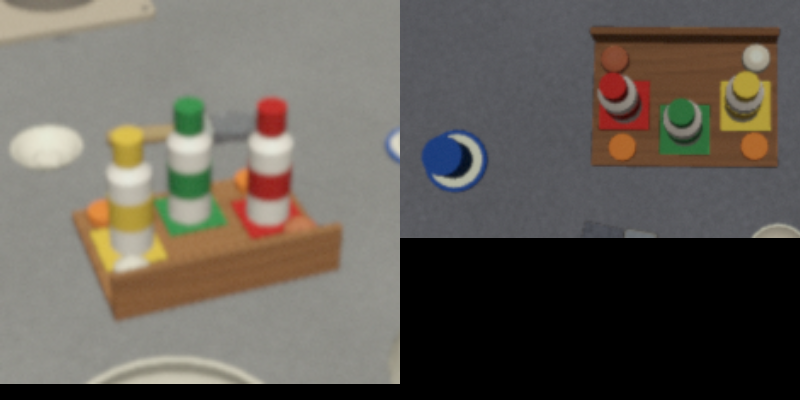

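The left panel shows each bottle upright on the tile of its colour: yellow (130,245), green (190,215) and red (270,215). The right panel shows the jar within the coaster (455,160).

```bash
python3 -m jog '[{"grip":-0.4,"slide":[0,0,0],"yaw":0},{"grip":-0.4,"slide":[0,0,0],"yaw":0},{"grip":-0.4,"slide":[0,0,0],"yaw":0}]' >/dev/null; python3 -c "
from h import *
print(manip.hand_in())"
```

```text
the job is handed in; nothing more can be done
None
```

The job is done in the order asked and handed in at about 40 s of 144 s: bottles to the mat, jar to the coaster, then each bottle onto its own-colour tile, with nothing tipped in the pictures.

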